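# Bolt the low confectionery chest

## Robot

A 6-joint arm with a two-finger parallel gripper is mounted at the origin on a cart in front of the work surface, level with it; the furniture and walls round the work are solid. World frame = base frame: x ahead of the robot, y to its left, z up, the work surface at z = 0. Lengths are in m, angles in rad, forces in N, time in s.
With the tool pointing down it reaches from about 0.35 to 0.95 m from the base axis. Payload 17.4 kg.
Tool frame: the origin (TCP) lies at the very end of the fingers, on their centre line; the grasp point (between the pads) lies 19 mm behind it; y points along the fingers, z is the direction in which the jaws open and shut, and the axes are right-handed (so a half turn about y gives the same grasp; the last joint's range is limited). The gripper opens to 93 mm and grips with 3 to 60 N. Pads are 15 mm wide; open, the fingers measure 128 mm over their backs; the gripper's body (75 mm by 188 mm) begins 65 mm behind the grasp point.
Start: joints at [-1.38, 0.116, 1.442, -0, 1.584, -0.038], TCP at [0.153, -0.657, 0.219] pointing down, gripper open.
Joint ranges: [-2.83, 2.83], [-0.83, 2.19], [0.07, 2.5], [-1.14, 4.28], [0.01, 3], [-2.97, 2.97]. Speed limits (rad/s): [1.89, 1.89, 2.22, 3.14, 3.14, 3.14].

## Interface

Orientations are given as a unit quaternion [w, x, y, z].
In Python, from station import ctrl gives the robot as it stands. The module is installed in compiled form; this text tells all that it offers. Calls block until the motion is done:
- ctrl.movep(position, orientation): joint-space move of the TCP to a pose.
- ctrl.move_l(position, frame=None, feed=0.15): straight line of the TCP; frame=None keeps the orientation; feed is the mean speed in m/s.
- ctrl.movej(angles): joint-space move.
- ctrl.grip(opening, strength=None): opening from 0.0 (shut) to 1.0 (fully open); strength is the grip in N (None keeps the last); returns when the fingers have stopped.
- ctrl.sleep(seconds).
- ctrl.inverse_kinematics(position, orientation): joint angles nearest the present ones, or None.
- ctrl.grab_frame(name): name is "side" or "top" or "wrist"; returns the picture (420x560x3 uint8, blue, green, red); there is no depth.
- ctrl.camera_model(name): a dict with "K" (3x3 intrinsics, pixels), "view" (4x4, takes a point from world to camera coordinates); the wrist camera has in their place "mount" (4x4, takes a point from camera to tool coordinates, whose origin is the TCP and whose axes are the tool frame's). Camera axes: x right, y down, z forward; pixel columns grow to the right and rows downward; lengths in m; the calibration is good to about 2 mm. A picture is of the moment at which its call begins: read the wrist's pose just before it. camera_model takes no time and is no camera call.
A pose or a line that the arm cannot do raises ctrl.IKError and nothing moves.
- ctrl.job_done(): hands the job in, once; it reports no verdict.
Readings, each from a call of its own:
- ctrl.read_clock(): time.
- ctrl.read_joint_pos(): joint angles.
- ctrl.read_qd(): joint speeds.
- ctrl.read_joint_efforts(): joint torques, N m.
- ctrl.read_ee_pos(): TCP position.
- ctrl.read_eef_rot(): TCP orientation.
- ctrl.read_wrist_force(): force on the tool from outside, world axes, zero at the start.
- ctrl.read_ft_torque(): the same for the moment, N m.
- ctrl.read_finger_gap(): opening from 0.0 (shut) to 1.0 (fully open).
Only numpy, scipy, OpenCV 4.12 (cv2) and the standard library are available. Lean on these libraries where they do the work, as an engineer would, in place of code of your own. Each camera call takes 0.05 s, during which the arm holds its last target.

## Task

Two wooden chests stand on the counter, each with an open barrel bolt on its top. Lock the low, wide one: slide its bolt fully across into the keeper, then turn the bolt's handle down into its notch, until it lies level, and let go. Leave the bolt of the tall, narrow chest as it is.

Things in the scene. Friction and masses are not known exactly. Their poses are not given: they have to be found in the camera images.
- low_chest_bolt (a joint): Slide of the steel barrel bolt on the low, wide, fixed chest (120 deep x 240 wide x 70 mm high). 0 = drawn back, 0.045 m = at its stop, tip through the keeper; closes towards the chest's -y (robot's right). Friction about 1.5 N, stays put. A steel cheek 9 mm before the bolt's axis, 30 mm high, keeps the 9 mm handle rod up until about 0.033; past it is a notch 24 mm wide.
- low_chest_handle (a joint): Turn of the low chest's handle about the bolt's axis, which runs along the chest's y, 16 mm above its top (z = 0.086), 22 mm behind its front edge. 0 = straight up, pi/2 = its stop: level in the notch, pointing out over the front edge towards the robot (chest's -x). Starts within 0.1 rad of upright. Friction about 0.04 N m; stays where it is left.
- low_chest_knob (a point): Centre of the 20 mm ball knob on the low chest's handle, 50 mm from the bolt's axis; z = 0.136 with the handle up, 0.086 with it level (then 28 mm before the chest's front edge). Moves with the handle. Its y is along the bolt (closes towards -y), its z out along the handle: with the handle up, x, y, z are the chest's axes, -x out of the front. Clear for fingers on both y sides.
- tall_chest_knob (a point): Centre of the like knob (20 mm ball, handle up, z = 0.181) of the tall, narrow, fixed chest (90 deep x 180 wide x 115 mm high), whose bolt must be left as it is. The two chests stand one behind the other, in either order.

How it is judged:
By the outcome, as a careful person would: the job done as asked, in the order asked, and still so for the second after the job is handed in, with the robot touching nothing.
It also fails if it takes over 32 s, if anything falls off the work surface, if the arm or the gripper's body presses on something with over 40 N, if the wrist force passes 120 N, or if a joint passes its speed limit or range.

## Working session

There is one attempt and no reset: what is moved stays moved. The work goes in short steps, each a Python script; the robot and the scene stay as the last script left them, time stands still between calls to the robot, and variables do not carry over. Pictures are saved under pics/ and viewed, and the job is handed in when it is done.

```bash
mkdir -p pics; python3 - <<'E'
from station import ctrl
import cv2
print(ctrl.read_clock(),ctrl.read_ee_pos(),ctrl.read_eef_rot())
for n in("side","top"):
    cv2.imwrite(f"pics/{n}0.png",ctrl.grab_frame(n)); m=ctrl.camera_model(n);print(m)
print(ctrl.camera_model("wrist"))
E
```

```text
0.0 [ 0.15306454 -0.65719897  0.2179044 ] [ 0.08071235 -0.08075572  0.70289443 -0.70207084]
{'K': array([[419.42563436,   0.        , 281.04308748],
       [  0.        , 419.42563436, 207.04883039],
       [  0.        ,   0.        ,   1.        ]]), 'view': array([[-0.99497185, -0.10012899,  0.00227889,  0.56641393],
       [-0.06434428,  0.62161494, -0.78067579,  0.00694779],
       [ 0.07675169, -0.77689707, -0.62493209,  1.1499449 ],
       [ 0.        ,  0.        ,  0.        ,  1.        ]])}
{'K': array([[492.9364661 ,   0.        , 279.93356327],
       [  0.        , 492.9364661 , 212.17071474],
       [  0.        ,   0.        ,   1.        ]]), 'view': array([[-0.00233717, -0.99986025, -0.01655375,  0.27238689],
       [-0.98886501,  0.00477399, -0.14873872,  0.5328831 ],
       [ 0.14879696,  0.01602179, -0.98873797,  0.92600707],
       [ 0.        ,  0.        ,  0.        ,  1.        ]])}
{'K': array([[296.48125017,   0.        , 281.31496429],
       [  0.        , 296.48125017, 210.28942195],
       [  0.        ,   0.        ,   1.        ]]), 'mount': array([[-8.04118266e-04,  9.64642331e-01,  2.63561237e-01,
        -7.27405827e-02],
       [ 2.48889727e-04, -2.63561121e-01,  9.64642666e-01,
        -1.64404650e-01],
       [ 9.99999646e-01,  8.41284473e-04, -2.81552548e-05,
        -4.92658772e-04],
       [ 0.00000000e+00,  0.00000000e+00,  0.00000000e+00,
         1.00000000e+00]])}
```

View pics/side0.png

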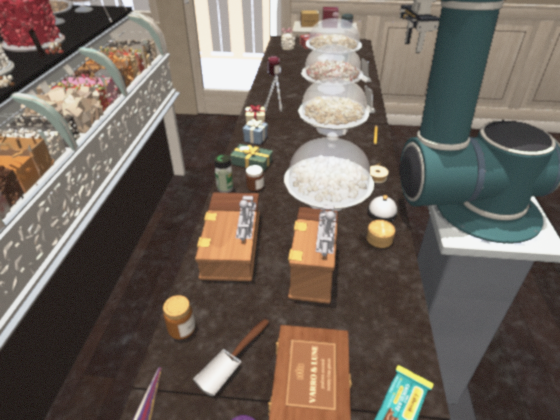

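View pics/top0.png

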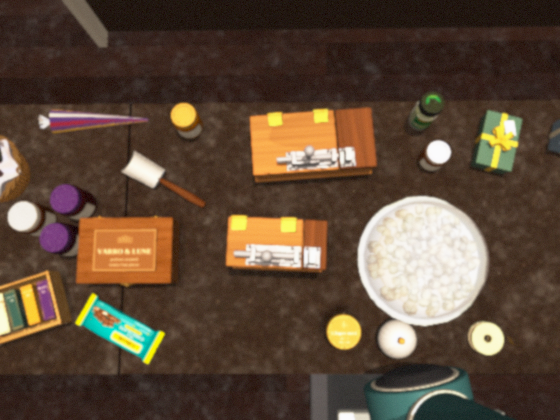

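The far chest in the top view (around 312,145) is the wide one, and the near chest (around 277,243) is the narrow, tall one. I'll zoom in on both.

```bash
python3 - <<'E'
import cv2,numpy as np
a=cv2.imread("pics/top0.png")[90:290,210:400];b=cv2.imread("pics/side0.png")[180:310,180:350]
cv2.imwrite("pics/topz.png",cv2.resize(a,None,fx=3,fy=3,interpolation=cv2.INTER_CUBIC))
cv2.imwrite("pics/sidez.png",cv2.resize(b,None,fx=4.5,fy=4.5,interpolation=cv2.INTER_CUBIC))
E
```

```text
(no output)
```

View pics/topz.png

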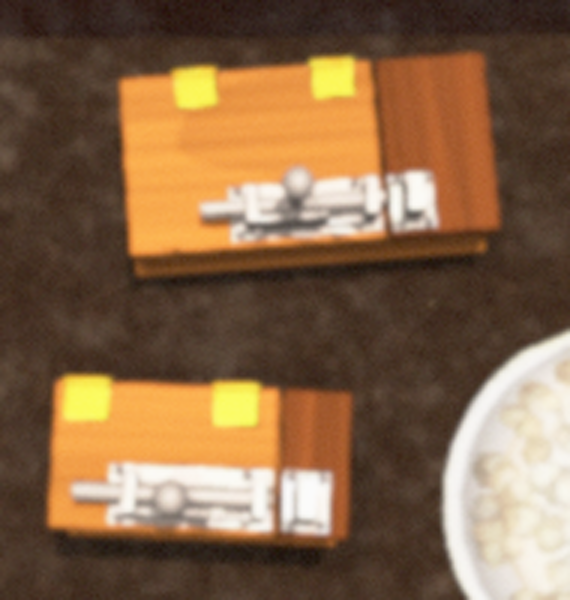

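View pics/sidez.png

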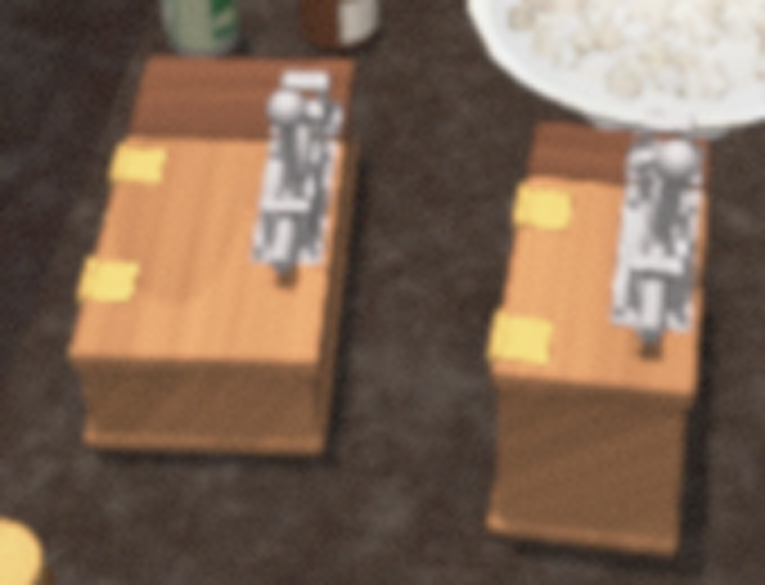

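The low chest's top corners in the zoomed top view are about (119,78), (484,53), (499,228) and (131,256), with its knob at (297,182). The side zoom shows the low knob at (285,105) and the tall knob at (678,157).

```bash
cat > h.py <<'E'
from station import ctrl
import numpy as np,cv2
def ray(n,uv):
    m=ctrl.camera_model(n);V=m["view"];R,t=V[:3,:3],V[:3,3]
    d=R.T@np.linalg.solve(m["K"],[*uv,1]);return -R.T@t,d
def plane(n,uv,z):
    c,d=ray(n,uv);return c+d*(z-c[2])/d[2]
def tri(a,b):
    (c1,d1),(c2,d2)=ray("top",a),ray("side",b)
    d1=d1/np.linalg.norm(d1);d2=d2/np.linalg.norm(d2)
    s=np.linalg.lstsq(np.c_[d1,-d2],c2-c1,rcond=None)[0]
    p,q=c1+s[0]*d1,c2+s[1]*d2;return (p+q)/2,np.linalg.norm(p-q)
E
python3 - <<'E'
from h import *
np.set_printoptions(precision=4,suppress=True)
T=lambda u,v:(210+(u+.5)/3-.5,90+(v+.5)/3-.5)
S=lambda u,v:(180+(u+.5)/4.5-.5,180+(v+.5)/4.5-.5)
for nm,C,z in(("low",[(119,78),(484,53),(499,228),(131,256)],.07),("tall",[(55,378),(351,392),(347,540),(48,527)],.115)):
    P=np.array([plane("top",T(*c),z) for c in C]);print(nm,P[:,:2].tolist(),P.mean(0))
    print([np.linalg.norm(P[i]-P[i-1]) for i in range(4)])
    e=(P[0]-P[1]+P[3]-P[2])  # +y
    f=(P[0]-P[3]+P[1]-P[2])  # +x
    print("yaw",np.arctan2(-e[0],e[1]),np.arctan2(f[1],f[0]))
P=[plane("side",S(*c),.07) for c in [(148,58),(354,60),(318,360),(71,356)]]; print("side",np.array(P)[:,:2].tolist(),np.mean(P,0))
print("knob low",tri(T(297,182),S(285,105)),plane("top",T(297,182),.136),plane("side",S(285,105),.136))
print("knob tall",tri(T(171,498),S(678,157)),plane("top",T(171,498),.181))
E
```

```text
low [[0.7218852841491781, 0.329770695884046], [0.7369642188987421, 0.09070465065992775], [0.619426470814976, 0.08458824846659851], [0.6024694366201103, 0.3212152635697743]] [0.6702 0.2066 0.07  ]
[np.float64(0.11972192807990373), np.float64(0.23954112016996532), np.float64(0.11769678245556849), np.float64(0.23723381985991043)]
yaw 0.06724434363854391 0.061839649682202326
tall [[0.516922268742882, 0.3636237484235151], [0.5075617097465293, 0.18487117408020376], [0.4189734006639321, 0.1886966227939292], [0.4271904042132845, 0.3666059809431353]] [0.4677 0.2759 0.115 ]
[np.float64(0.08978140800165212), np.float64(0.17899749411398264), np.float64(0.08867086648936676), np.float64(0.17809901421510607)]
yaw -0.04924369679017822 -0.0381581997746669
side [[0.7393634320650728, 0.09237716108254479], [0.620652077801497, 0.08200630760680971], [0.6036735820024992, 0.3212591882114155], [0.721830029208836, 0.3307476430336236]] [0.6714 0.2066 0.07  ]
knob low (array([0.6324, 0.2171, 0.1409]), np.float64(0.0028389579732697196)) [0.6323 0.2169 0.136 ] [0.6352 0.2104 0.136 ]
knob tall (array([0.4405, 0.2902, 0.1844]), np.float64(0.0010965452373847588)) [0.4401 0.2904 0.181 ]
```

```bash
python3 - <<'E'
from h import *
import cv2
np.set_printoptions(precision=3,suppress=True)
for z in(.03,.06,.09,.12):
    t=[plane("top",p,z)[:2] for p in((358,260),(489,260),(423,198),(423,323))]
    s=[plane("side",p,z)[:2] for p in((285,180),(374,182),(330,203))]
    print(z,"top ctr",np.mean(t,0),"rad",(t[2][0]-t[3][0])/2,"ymax",t[0][1],"side x:",s[0],s[1],s[2])
# side dome apex
a=cv2.imread("pics/side0.png")[20:270,210:400]
cv2.imwrite("pics/sidez2.png",cv2.resize(a,None,fx=3,fy=2.4,interpolation=cv2.INTER_CUBIC))
c,d=ray("side",(330,142));print("cam",c);s=(0.0-c[1])/d[1]
for y in (.05,0,-.05,-.1,-.2):print("dome apex pixel at y",y,c+d*(y-c[1])/d[1])
for v in (98,60,35):
  c,d=ray("side",(334,v))
  for y in(-.2,-.4,-.6,-.9):print(v,c+d*(y-c[1])/d[1])
E
```

```text
0.03 top ctr [ 0.441 -0.009] rad 0.12151951717948922 ymax 0.1182457782456603 side x: [ 0.562 -0.04 ] [ 0.308 -0.057] [0.432 0.054]
0.06 top ctr [ 0.439 -0.   ] rad 0.1177586525706811 ymax 0.12247716284132337 side x: [0.558 0.002] [ 0.315 -0.013] [0.434 0.092]
0.09 top ctr [0.437 0.008] rad 0.11399778796187301 ymax 0.1267085474369864 side x: [0.555 0.045] [0.323 0.03 ] [0.436 0.131]
0.12 top ctr [0.436 0.016] rad 0.11023692335306493 ymax 0.13093993203264948 side x: [0.551 0.088] [0.33  0.073] [0.438 0.17 ]
cam [0.476 0.946 0.723]
dome apex pixel at y 0.05 [0.446 0.05  0.213]
dome apex pixel at y 0 [0.444 0.    0.185]
dome apex pixel at y -0.05 [ 0.443 -0.05   0.156]
dome apex pixel at y -0.1 [ 0.441 -0.1    0.128]
dome apex pixel at y -0.2 [ 0.438 -0.2    0.071]
98 [ 0.437 -0.2    0.215]
98 [ 0.43  -0.4    0.126]
98 [ 0.424 -0.6    0.037]
98 [ 0.413 -0.9   -0.096]
60 [ 0.446 -0.2    0.324]
60 [ 0.441 -0.4    0.254]
60 [ 0.435 -0.6    0.184]
60 [ 0.428 -0.9    0.08 ]
35 [ 0.451 -0.2    0.389]
35 [ 0.447 -0.4    0.331]
35 [ 0.442 -0.6    0.272]
35 [ 0.436 -0.9    0.185]
```

View pics/sidez2.png

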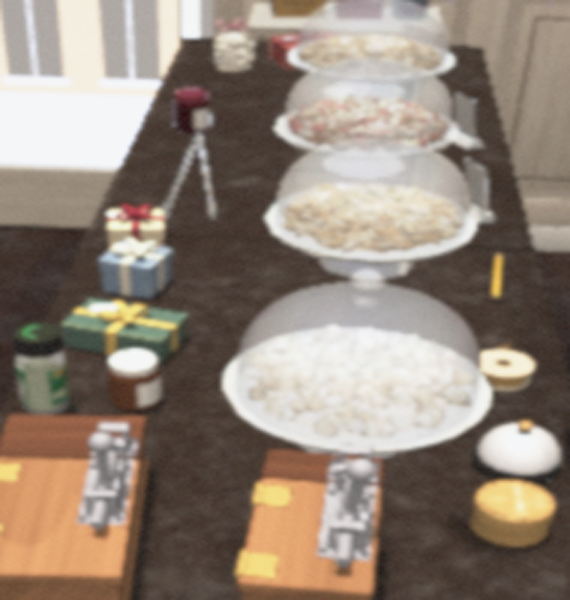

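```bash
cat >> h.py <<'E'
from scipy.spatial.transform import Rotation as Ro
YAW=0.066
CX=np.array([np.cos(YAW),np.sin(YAW),0]);CY=np.array([-np.sin(YAW),np.cos(YAW),0])
def ori(f=1):
    z=f*CY;y=np.array([0,0,-1.]);x=np.cross(y,z)
    q=Ro.from_matrix(np.c_[x,y,z]).as_quat();return [q[3],q[0],q[1],q[2]]
E
python3 - <<'E'
from h import *
np.set_printoptions(precision=3,suppress=True)
p=np.array([.632,.215,.26])
for f in(1,-1):print(f,ctrl.inverse_kinematics(p,ori(f)))
q=np.array(ctrl.read_ee_pos());q[2]=.42
ctrl.move_l(q,feed=.3)
ctrl.movep(p-CX*.03+[0,0,.1],ori(1))
print(ctrl.read_clock(),ctrl.read_joint_pos(),ctrl.read_ee_pos(),ctrl.read_wrist_force())
ctrl.move_l(p-CX*.03,feed=.2)
e=ctrl.read_ee_pos();r=ctrl.read_eef_rot()
cv2.imwrite("pics/w1.png",ctrl.grab_frame("wrist"))
cv2.imwrite("pics/t1.png",ctrl.grab_frame("top"))
print(ctrl.read_clock(),repr(e),repr(r))
E
```

```text
1 [ 0.29   0.092  1.401 -0.     1.649 -1.347]
-1 [0.29  0.092 1.401 0.    1.649 1.794]
4.3417 [ 0.299  0.035  1.301 -0.     1.806 -1.337] [0.602 0.212 0.36 ] [-0.376 -0.453 -0.543]
5.0917 array([0.602, 0.213, 0.261]) array([ 0.707, -0.707, -0.024,  0.023])
```

View pics/w1.png

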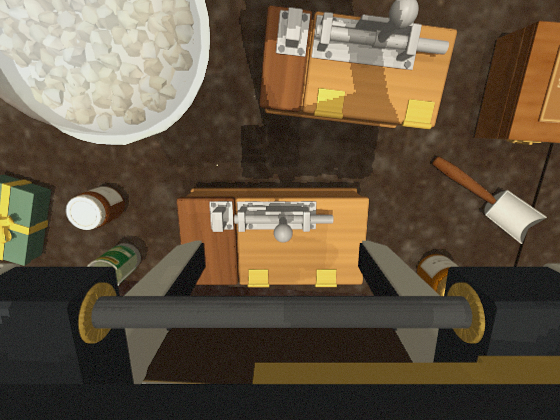

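The wrist view shows the low chest's knob at about (283,233), between the open fingers. The chest's front top edge runs from (178,198) to (368,198).

```bash
python3 - <<'E'
from h import *
np.set_printoptions(precision=4,suppress=True)
m=ctrl.camera_model("wrist");M=m["mount"]
e=np.array(ctrl.read_ee_pos());r=ctrl.read_eef_rot();R=Ro.from_quat([r[1],r[2],r[3],r[0]]).as_matrix()
c=R@M[:3,3]+e
def pl(u,v,z):
    d=R@M[:3,:3]@np.linalg.solve(m["K"],[u,v,1]);return c+d*(z-c[2])/d[2]
print("cam",c);K=pl(283,233,.136);print("knob",K)
a,b=pl(178,198,.07),pl(368,198,.07);print(a,b,np.linalg.norm(a-b),"yaw",np.arctan2(-(b-a)[0],(b-a)[1]))
ax=(a+b)/2+CX*.022;print("axis pt",ax,"knob dx from axis",(K-ax)@CX,"dy",(K-ax)@CY)
for p in((240,218),(330,218)):print(pl(*p,.086),(pl(*p,.086)-ax)@CX)
E
```

```text
cam [0.5288 0.2086 0.4263]
knob [0.6331 0.2176 0.136 ]
[0.6198 0.0874 0.07  ] [0.6043 0.3211 0.07  ] 0.23420899415643023 yaw 0.0665365335644404
axis pt [0.634  0.2057 0.07  ] knob dx from axis -8.279131137986822e-05 dy 0.01192009280736596
[0.6355 0.1664 0.086 ] -0.0010922982182467059
[0.6283 0.2741 0.086 ] -0.0011431122664916982
```

```bash
python3 - <<'E'
from h import *
np.set_printoptions(precision=4,suppress=True)
K=np.array([.6330,.2174,.136])
ctrl.grip(.6)
ctrl.move_l(K+[0,0,.03],feed=.2)
ctrl.move_l(K-[0,0,.015],feed=.1)
print(ctrl.read_clock(),ctrl.read_ee_pos(),ctrl.read_wrist_force())
ctrl.grip(0,10)
print(ctrl.read_clock(),ctrl.read_finger_gap(),ctrl.read_wrist_force())
cv2.imwrite("pics/w2.png",ctrl.grab_frame("wrist"));
s=ctrl.grab_frame("side")[180:310,180:350];cv2.imwrite("pics/s2.png",cv2.resize(s,None,fx=4,fy=4))
E
```

```text
7.1167 [0.633  0.2174 0.1209] [-0.06   -0.3103  0.8484]
7.7917 0.20319736761078233 [-0.4494 -0.9685  1.5194]
```

View pics/w2.png

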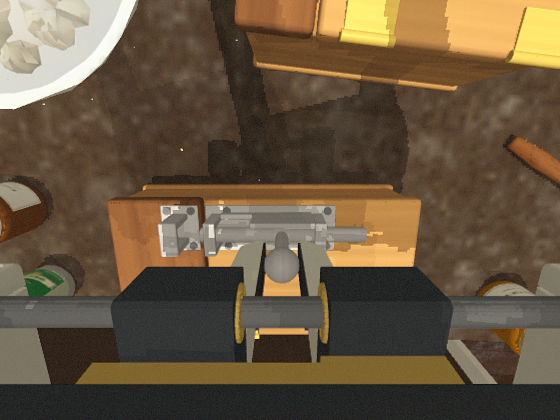

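View pics/s2.png

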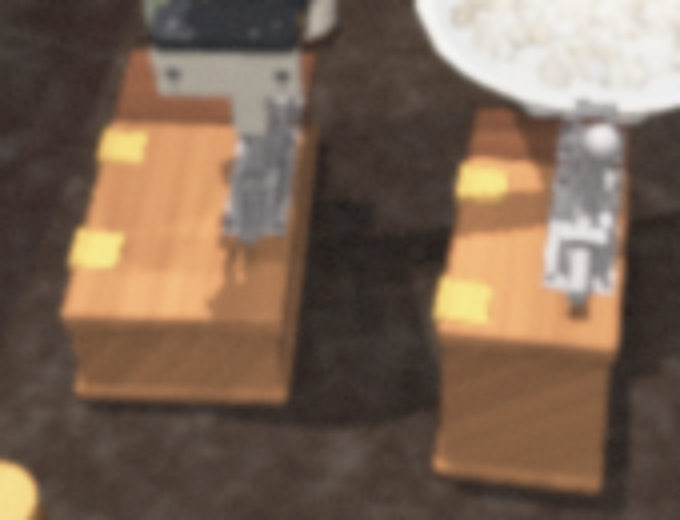

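The knob at (282,265) sits between the pads, and the 19 mm gap matches the ball. Next I slide the bolt.

```bash
python3 - <<'E'
from h import *
np.set_printoptions(precision=4,suppress=True)
ctrl.grip(0,20)
K=np.array([.6330,.2174,.121])
for d in(.02,.040,.043,.045,.047,.049):
    ctrl.move_l(K-CY*d,feed=.08)
    F=np.array(ctrl.read_wrist_force());print(d,ctrl.read_clock(),ctrl.read_ee_pos(),F,"Fy",F@CY)
    if d>.04 and F@CY>8:break
cv2.imwrite("pics/w3.png",ctrl.grab_frame("wrist"));print(ctrl.read_finger_gap())
E
```

```text
0.02 8.5083 [0.6344 0.1965 0.1211] [ 0.4039 -2.1008  3.3317] Fy -2.122854919524834
0.04 8.9083 [0.6357 0.1779 0.1213] [-0.6554 10.0883  3.2672] Fy 10.109533397578758
0.043 9.1583 [0.6357 0.1768 0.1214] [-0.995  23.3873  3.3798] Fy 23.402040293429003
0.19979148498982066
```

View pics/w3.png

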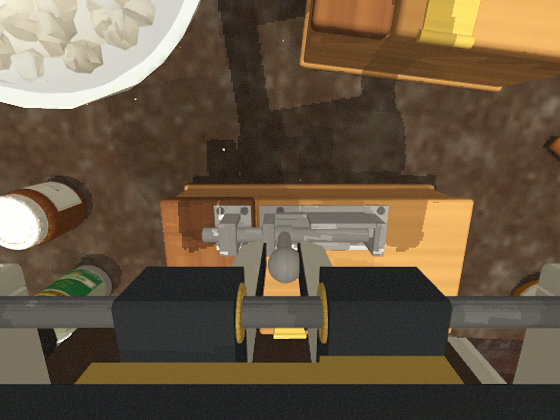

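The bolt tip now passes through the keeper (tip at (205,236)). The force rises about 4.4 N/mm, so it is at the stop. Next I turn the handle, holding light pressure against the stop.

```bash
python3 - <<'E'
from h import *
np.set_printoptions(precision=4,suppress=True)
B=np.array([.6330,.2174,0])-CY*.0393
def P(t,r=.05):return B-CX*r*np.sin(t)+np.array([0,0,.086-.015+r*np.cos(t)])
for i,t in enumerate(np.deg2rad([0,10,20,30,40,50,60,70,80,90])):
    ctrl.move_l(P(t),feed=.08)
    F=np.array(ctrl.read_wrist_force());print(np.rad2deg(t).round(),round(ctrl.read_clock(),2),(np.array(ctrl.read_ee_pos())-P(t))*1e3,F)
    if np.linalg.norm(F)>30:print("STOP");break
cv2.imwrite("pics/w4.png",ctrl.grab_frame("wrist"));print(ctrl.read_finger_gap())
s=ctrl.grab_frame("side")[180:310,180:350];cv2.imwrite("pics/s4.png",cv2.resize(s,None,fx=4,fy=4))
E
```

```text
0.0 9.46 [0.0387 0.0403 0.2698] [-0.3839  7.0354  4.1355]
10.0 9.72 [-0.3273  0.0776  0.0664] [-1.934   8.4154  3.5115]
20.0 9.97 [-0.3673  0.075   0.0613] [-1.7043  8.1143  2.6741]
30.0 10.23 [-0.4329  0.0509  0.0167] [-1.8335  7.4519  4.4664]
40.0 10.49 [-0.5407  0.0128 -0.1443] [-3.1411  7.257   3.3476]
50.0 10.75 [-0.5872  0.0253 -0.4043] [-1.3204  8.0324  0.9302]
60.0 11.01 [-0.4611  0.0274 -0.6396] [ 0.1186  9.019  -1.0293]
70.0 11.27 [-0.1943 -0.0172 -0.7352] [ 2.4434  8.762  -1.4856]
80.0 11.53 [ 0.2127 -0.0159 -0.5846] [ 5.1211  7.9835 -2.774 ]
90.0 11.78 [ 0.429  -0.0103 -0.4106] [ 5.8755  7.7162 -1.2947]
0.1942487001269286
```

View pics/w4.png

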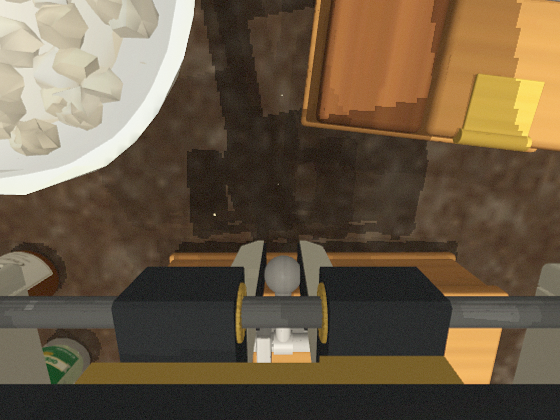

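View pics/s4.png

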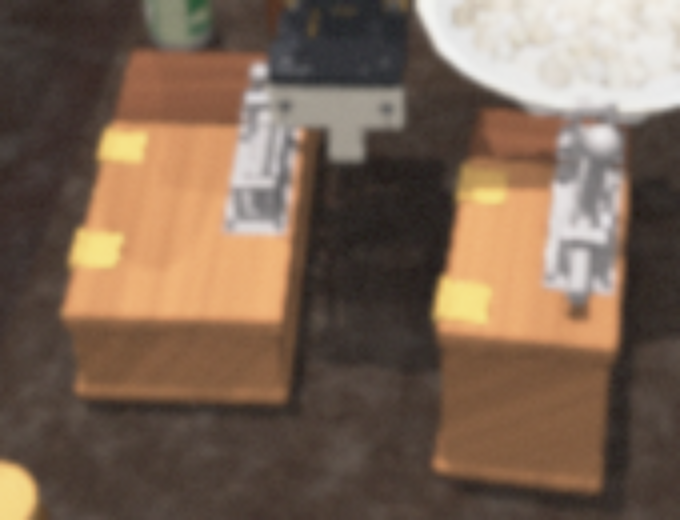

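```bash
python3 - <<'E'
from h import *
np.set_printoptions(precision=4,suppress=True)
B=np.array([.6330,.2174,0])-CY*.0393-CX*.0498
for z in(.0695,.068,.0665,.065,.0635):
    ctrl.move_l(B+[0,0,z],feed=.04)
    F=np.array(ctrl.read_wrist_force());print(z,round(ctrl.read_clock(),2),ctrl.read_ee_pos(),F)
    if F[2]>10:break
# press toward stop once more, then release
p=B+[0,0,z]-CY*.003
ctrl.move_l(p,feed=.04);print(ctrl.read_wrist_force())
p=B+[0,0,z]+CY*.001;ctrl.move_l(p,feed=.04);print("relieved",ctrl.read_wrist_force(),ctrl.read_ee_pos())
ctrl.grip(.6)
print(ctrl.read_clock(),ctrl.read_finger_gap(),ctrl.read_wrist_force())
ctrl.move_l(p+[0,0,.11],feed=.15)
e=np.array(ctrl.read_ee_pos());print(ctrl.read_clock(),e)
cv2.imwrite("pics/w5.png",ctrl.grab_frame("wrist"))
s=ctrl.grab_frame("side")[180:310,180:350];cv2.imwrite("pics/s5.png",cv2.resize(s,None,fx=4,fy=4))
E
```

```text
0.0695 12.13 [0.586  0.1749 0.0692] [2.0974 8.6585 0.2852]
0.068 12.38 [0.5859 0.1749 0.0678] [ 0.1649  7.2812 -0.231 ]
0.0665 12.63 [0.5858 0.1749 0.0662] [-0.5557  8.6561 -0.6573]
0.065 12.88 [0.5858 0.1749 0.0647] [ 0.8583  8.2637 -0.1082]
0.0635 13.13 [0.5858 0.1749 0.0633] [0.4934 7.9397 0.4163]
[-1.8498 22.7254 -0.1152]
relieved [-5.9137  2.2106  1.4454] [0.5852 0.1754 0.063 ]
14.4167 0.6011780742354155 [ 1.025  -0.5029  1.1035]
15.3 [0.5855 0.1758 0.1724]
```

View pics/w5.png

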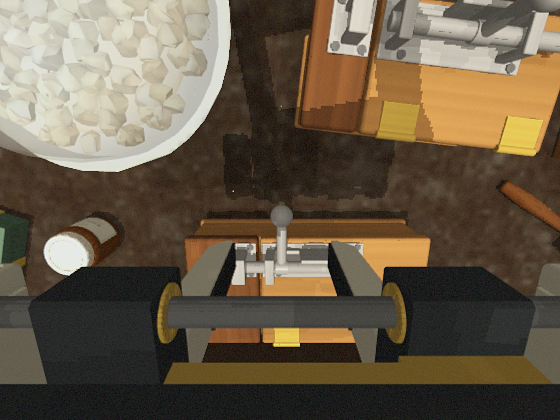

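View pics/s5.png

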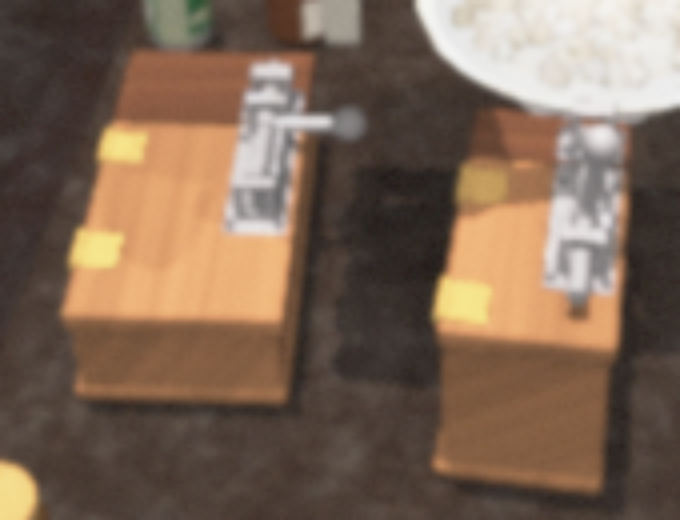

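The handle is out over the front edge, with the knob at (282,215) in the wrist view. My downward press showed no stop force though, so I'll press on top of the knob with shut fingers to reach the stop for certain.

```bash
python3 - <<'E'
from h import *
np.set_printoptions(precision=4,suppress=True)
T=lambda u,v:(180+(u+.5)/4-.5,180+(v+.5)/4-.5)
m=ctrl.camera_model("wrist");M=m["mount"]
e=np.array(ctrl.read_ee_pos());r=ctrl.read_eef_rot();R=Ro.from_quat([r[1],r[2],r[3],r[0]]).as_matrix()
c1=R@M[:3,3]+e;d1=R@M[:3,:3]@np.linalg.solve(m["K"],[282,215,1])
c2,d2=ray("side",T(348,123))
d1/=np.linalg.norm(d1);d2/=np.linalg.norm(d2)
s=np.linalg.lstsq(np.c_[d1,-d2],c2-c1,rcond=None)[0];p,q=c1+s[0]*d1,c2+s[1]*d2
print("knob",(p+q)/2,np.linalg.norm(p-q),"w@.086",c1+d1*(.086-c1[2])/d1[2])
ctrl.grip(0)
B=np.array([.6330,.2174,0])-CY*.041-CX*.048
ctrl.move_l(B+[0,0,.115],feed=.15)
F0=np.array(ctrl.read_wrist_force())
z=.104
while z>.086:
    ctrl.move_l(B+[0,0,z],feed=.04)
    F=np.array(ctrl.read_wrist_force())-F0;print(round(z,4),round(ctrl.read_clock(),2),ctrl.read_ee_pos()[2],F)
    if F[2]>12:break
    z-=.0015
E
```

```text
knob [0.5848 0.1766 0.0905] 0.0030877266549712784 w@.086 [0.5845 0.1769 0.086 ]
0.104 17.35 0.1039301633554944 [0.4737 0.8513 0.8046]
0.1025 17.6 0.10250204872464334 [ 1.0008 -0.3701  0.5074]
0.101 17.85 0.10088206449873668 [ 0.0819 -0.0283  0.7764]
0.0995 18.1 0.09939668186153004 [-0.6488  0.3293  0.6389]
0.098 18.35 0.09786783167288128 [1.1382 0.284  1.059 ]
0.0965 18.6 0.09634722222319855 [ 0.1949 -0.2033  1.355 ]
0.095 18.85 0.09548347534165998 [-2.1069 -1.335   5.3452]
0.0935 19.1 0.09478214345992764 [-6.5108 -0.5525 12.7316]
```

The stop force appears at tip z of about 0.0955, so the top of the knob is where it should be with the handle level. As a last step I'll push the knob lightly from its +y side to confirm the slide is at its stop, then retreat.

```bash
python3 - <<'E'
from h import *
np.set_printoptions(precision=4,suppress=True)
B=np.array([.6330,.2174,0])-CY*.041-CX*.050
ctrl.move_l(B+[0,0,.112],feed=.15)
ctrl.move_l(B+CY*.042+[0,0,.112],feed=.2)
ctrl.move_l(B+CY*.042+[0,0,.080],feed=.15)
F0=np.array(ctrl.read_wrist_force())
y=.033
while y>.018:
    ctrl.move_l(B+CY*y+[0,0,.080],feed=.06)
    F=np.array(ctrl.read_wrist_force())-F0;print(round(y,4),round(ctrl.read_clock(),2),(np.array(ctrl.read_ee_pos())-B)@CY,F)
    if F@CY>9:break
    if ctrl.read_clock()>25.5:print("time");break
    y-=.002
ctrl.move_l(B+CY*.04+[0,0,.080],feed=.15)
ctrl.move_l(B+CY*.04+[0,0,.19],feed=.25)
print(ctrl.read_clock())
ctrl.move_l(B-CX*.02+[0,0,.19],feed=.25)
e=np.array(ctrl.read_ee_pos());print(ctrl.read_clock(),e)
cv2.imwrite("pics/w6.png",ctrl.grab_frame("wrist"))
s=ctrl.grab_frame("side")[180:310,180:350];cv2.imwrite("pics/s6.png",cv2.resize(s,None,fx=4,fy=4))
E
```

```text
0.033 20.4 0.03249252408878285 [-0.3199 -0.1996 -1.1013]
0.031 20.65 0.030953650156155768 [-0.6909 -0.2959 -1.2117]
0.029 20.9 0.028946343705880753 [-0.3102 -0.5239  0.2787]
0.027 21.15 0.02691749069792895 [-0.1723  0.2628 -0.8099]
0.025 21.4 0.02540464131712979 [-0.7995  4.3121 -0.8142]
0.023 21.65 0.02437065977344966 [-1.3886 12.5992 -1.5539]
22.5083
22.8333 [0.5653 0.1709 0.1889]
```

View pics/w6.png

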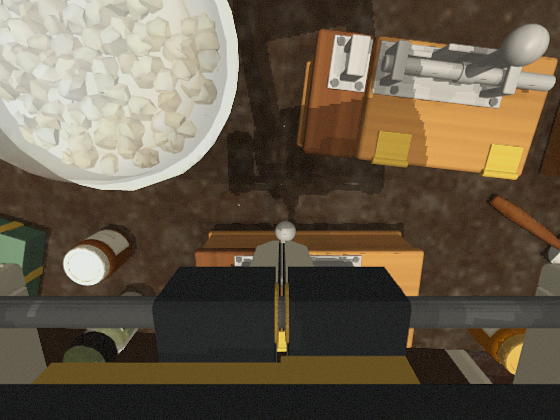

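View pics/s6.png

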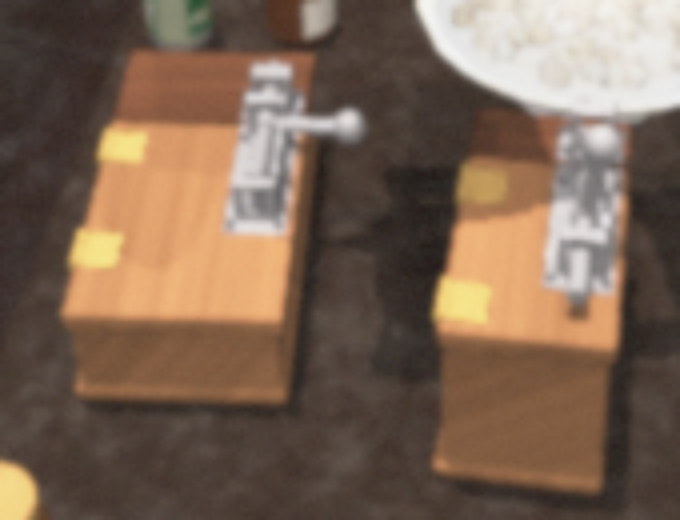

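```bash
python3 - <<'E'
from station import ctrl
print(ctrl.read_wrist_force(),ctrl.read_clock());ctrl.job_done()
E
```

```text
[ 0.084841   -0.01407277  0.24599082] 22.9333
the job is handed in; nothing more can be done
```

I locked the low, wide chest (the far one) and handed the job in at 22.9 s. I gripped its knob, slid the bolt through the keeper to its stop, turned the handle down level into the notch and let go. The tall chest's bolt was never touched and looks unchanged in the pictures.

**Last checks**
- **Handle level:** pressing on the knob from above met a firm stop at a tip height of about 0.095 m. With the handle level, the top of the knob should be at 0.096 m. An earlier press while gripping the knob showed no stop force, which is why I did this one.
- **Bolt closed:** pushing the knob from its +y side gave 12.6 N with almost no movement. While gripped, the bolt had stopped at the same place with the handle up and with it down, at about 23 N each time.
- **Robot clear:** the gripper finished above the chest and touching nothing, with a wrist force of about 0.3 N.

**What disagreed**
- **Bolt travel:** the travel I measured was about 41 mm, not 45 mm. The bolt probably started a few millimetres in, but I did not confirm that.
- **Knob height:** the two-camera estimate, made before that press from above, was 0.0905 m against the expected 0.086 m. I trusted the contact check instead, because the two sight lines missed each other by 3 mm.

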